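Turn a charging lamp end for end in its dock

TASK

One of the three inspection lamps in the charging dock was pushed in hook first, so it is not charging. Pull it out, turn it end for end and put it back foot first into the same bay, pressed fully home until the catch snaps and it stands as deep as its neighbours, then let go. Leave the other two lamps and everything else on the bench as they are.

Things in the scene. Friction and masses are not known exactly. Their poses are not given: they have to be found in the camera images.
- lamp_mid (a point): centre of the lamp that is the wrong way round: a slim grey bar, 180 mm long, 34 mm wide, 24 mm thick, 0.15 to 0.3 kg. Axes: z along it from foot end to hook end, x across the thickness (white lens strip on the -x face), y across the width. It starts hook down in a bay, lens to the front, loose, its head on the slot's floor, its centre 90 mm above that floor; 56 mm free to the next lamp
- lamp_foot (a point): middle of that lamp's foot end, 90 mm from its centre; same axes. From this end: black foot 28 x 20 mm, 6 mm long, brass contacts on its end; grey collar 34 x 24 mm, 10 mm long; a groove in both narrow sides (28 mm wide there), 8 mm long, its middle 20 mm from the end; then the plain grey handle 34 x 24 mm as far as 136 mm from the end
- lamp_hook (a point): middle of that lamp's hook end, 90 mm from its centre the other way; same axes. The last 44 mm are a black head 26 x 20 mm with a steel wire hook on its end
- lamp: the same lamp; its origin is its centre
- lamp_b_mid (a point): centre of a second, identical lamp, rightly docked foot down in another bay, its centre 90 mm above its slot's floor; leave it alone
- lamp_c_mid (a point): centre of the third, identical lamp, rightly docked like the second; leave it alone
- bay_left: the left (+y) bay of the dock, a slot; origin: centre of its floor; z points out along the slot, leaning back from upright by 50 degrees away from the robot; y level, across the slot; x from the open front to the back wall, away from the robot and down. Inside 27 mm (x) by 37 mm (y), 44 mm deep; walls 4 mm, front wall 32 mm high; 90 mm to the next bay
- bay_mid: the middle bay of the dock, a slot; origin: centre of its floor; z points out along the slot, leaning back from upright by 50 degrees away from the robot; y level, across the slot; x from the open front to the back wall, away from the robot and down. Behind the lamp an 18 mm wide, 6 mm thick spine carries on from the back wall up to z = 125 mm; its front is at x = 13.5 mm
- bay_right: the right (-y) bay of the dock, a slot; origin: centre of its floor; z points out along the slot, leaning back from upright by 50 degrees away from the robot; y level, across the slot; x from the open front to the back wall, away from the robot and down. All three bays are alike
- dock: black dock, fixed; origin at table height; plate 80 mm to the front, 90 mm to the back, 280 mm wide, 26 mm high. In each bay two balls, sprung 3 mm out of the side walls at z = 20 mm, resist the foot's collar with 5 to 12 N from about 17 to 4 mm short of home (its own weight does not pass them), then snap into the groove and hold. Bench 0.42 m ahead of the robot and 0.2 to 0.4 m to either side is clear where the dock is not
- piston: an aluminium piston standing on the bench, 96 mm wide, 66 mm high, origin under it; a bystander
- oil_filter: a white spin-on oil filter, 76 mm wide, 92 mm high, origin under it; a bystander
- spray_can: a spray can, 65 mm wide, 200 mm high, origin under it; a bystander
- wrench: a wrench 200 mm long lying on the bench behind the dock; a bystander
- screwdriver: a screwdriver 200 mm long lying on the bench to the left of the dock; a bystander
- socket: a steel deep socket, 28 mm wide, 63 mm high, standing on the bench to the right of the dock; a bystander
Mind the look-alikes: they are no part of the job. What is shaped like the lamp but turquoise is not meant.

How it is judged:
By the outcome, as a careful person would: the job done as asked, in the order asked, and still so for the second after the job is handed in, with the robot touching nothing.
It also fails if it takes over 67 s, if anything falls off the work surface, if the arm or the gripper's body presses on something with over 40 N, if the wrist force passes 120 N, or if a joint passes its speed limit or range.

ROBOT

A 7-joint arm with a two-finger parallel gripper is mounted at the origin on the work surface. World frame = base frame: x ahead of the robot, y to its left, z up, the work surface at z = 0. Lengths are in m, angles in rad, forces in N, time in s.
With the tool pointing down it reaches from about 0.425 to 1.025 m from the base axis. Payload 3.6 kg.
Tool frame: the origin (TCP) lies at the very end of the fingers, on their centre line; the grasp point (between the pads) lies 19 mm behind it; z points along the fingers, y is the line along which they close (so a half turn about z gives the same grasp; the last joint's range is limited). The gripper opens to 85 mm and grips with 20 to 120 N. Pads are 22 mm wide; open, the fingers measure 114 mm over their backs; the gripper's body (76 mm by 85 mm) begins 54 mm behind the grasp point. The pads swing forward as they close: fully open they stand 13 mm farther back than shut.
Start: joints at [1.042, 0.591, 0.048, 1.609, -0.033, 0.943, -0.034], TCP at [0.306, -0.657, 0.231] pointing down, gripper open.
Joint ranges: [-2.69, 2.69], [-0.47, 2.24], [-1.27, 1.36], [0.19, 2.51], [-1.53, 4.68], [0.08, 2.07], [-3.09, 3.09]. Speed limits (rad/s): [2.57, 2.57, 3.14, 3.14, 3.14, 3.14, 3.14].

INTERFACE

Orientations are given as a 3x3 rotation matrix whose columns are the frame's x, y, z axes.
In Python, from bench import status, viewer, order gives the robot as it stands.
- The arm moves only by the tool jog_arm, never from a script. Its argument "moves" is a list of rows, each a list of 3 entries, a list of its own where there are three numbers: the opening in per cent of the stroke, from 0 (shut) to 100 (fully open), then the shift along the tool's x, y, z in m, then the turn about the tool's z in units of 8 degrees (1.0 is 8 degrees). In form: [[fingers, [dx, dy, dz], turn], ...]. A call has 1 to 20 rows; each row is the pose to reach, as a shift and turn from the pose commanded when the call began, along the tool's axes at that moment; what a row does not reach only later rows make up. A row lasts 1/10 s, in which the tool goes at most 50 mm and 8.59 degrees, less where a joint would pass 70% of its speed; a pose out of reach is approached as far as the arm can. A call with a gripper value outside its range is refused whole. The fingers move at their own pace and stop on an object; "force" is the grip in N (left out, the last holds). Time passes only in rows, so rows that repeat a pose let the fingers close. It gives the time, the measured TCP pose, the force, the opening and the grip force at its end, in the units of the state.
- status.sense(): the state, without advancing time (a new reading comes with each control period).
- viewer.capture(name): name is "side" or "top"; returns the picture (384x512x3 uint8, red, green, blue); there is no depth.
- viewer.camera_info(name): a dict with "vfov" (degrees; the focal length in pixels is half the picture's height over the tangent of half this angle, whatever the lens; pixels are square), "cx", "cy" (the principal point, pixels), "extrinsics" (4x4, takes a point from world to camera coordinates). Camera axes: x right, y down, z forward; pixel columns grow to the right and rows downward; lengths in m; the calibration is good to about 2 mm. A picture is of the moment at which its call begins. camera_info takes no time and is no camera call.
- order.close_job(): hands the job in; it is judged then, once.
The state is a dict: "time_s": time; "qpos": joint angles; "joint_velocities": joint speeds; "effort": joint torques, N m; "tcp_pos": TCP position; "orientation": TCP orientation; "force": force on the tool from outside, world axes, zero at the start; "ft_torque": the same for the moment, N m; "opening": opening from 0.0 (shut) to 1.0 (fully open); "grasp_force": force on a finger pad.
Only numpy, scipy, OpenCV 4.12 (cv2) and the standard library are available. Lean on these libraries where they do the work, as an engineer would, in place of code of your own. Each camera call takes 0.05 s, during which the arm holds its last target. There are 200 camera calls.

## Working session

There is one attempt and no reset: what is moved stays moved. The work goes in short steps, Python scripts to look and compute and a tool call to move; the robot and the scene stay as the last step left them, time stands still between calls to the robot, and variables do not carry over. Pictures are saved under pics/ and viewed, at most 10 in all, crops included, and the job is handed in when it is done.

Besides the shell and the picture viewer there is one more tool, called after "Call:" as a command line: name --argument value ..., lists and objects as JSON in quotes. jog_arm: Moves the arm, as the interface text tells. Its arguments: {"type":"object","properties":{"moves":{"type":"array"},"force":{"type":"number"}},"required":["moves"]}

```bash
mkdir -p pics; ls
python3 - <<'E'
from bench import status, viewer
import cv2, numpy as np
np.set_printoptions(precision=4,suppress=True)
for n in("side","top"):
    i=viewer.camera_info(n); print(n,i)
    cv2.imwrite(f"pics/{n}0.png",cv2.cvtColor(viewer.capture(n),cv2.COLOR_RGB2BGR))
s=status.sense(); print(s)
E
```

```text
pics
side {'vfov': 44.35825577323309, 'cx': 256.6170650033714, 'cy': 189.1137325375501, 'extrinsics': array([[-0.9708, -0.2392,  0.0197,  0.514 ],
       [-0.187 ,  0.7026, -0.6865,  0.2024],
       [ 0.1503, -0.6702, -0.7268,  1.2576],
       [ 0.    ,  0.    ,  0.    ,  1.    ]])}
top {'vfov': 43.460174087581414, 'cx': 260.08137048395145, 'cy': 188.6189696458245, 'extrinsics': array([[-0.0089, -1.    ,  0.0003, -0.0118],
       [-0.9884,  0.0088, -0.1513,  0.5453],
       [ 0.1513, -0.0017, -0.9885,  1.7124],
       [ 0.    ,  0.    ,  0.    ,  1.    ]])}
{'time_s': 0.1, 'qpos': array([ 1.0415,  0.592 ,  0.0483,  1.6097, -0.0333,  0.9427, -0.0337]), 'joint_velocities': array([ 0.0012, -0.0025, -0.0002, -0.003 ,  0.0008, -0.0008, -0.0004]), 'effort': array([  0.0046, -54.9997,   1.5527, -19.8825,   0.0096,   0.0038,
        -0.    ]), 'tcp_pos': array([ 0.3057, -0.6565,  0.2303]), 'orientation': array([[ 0.9065,  0.4222, -0.0009],
       [ 0.4222, -0.9065,  0.0018],
       [-0.0001, -0.002 , -1.    ]]), 'force': array([ 0.5837, -0.4708, -1.5049]), 'ft_torque': array([-0.0224, -0.0473,  0.0106]), 'grasp_force': 0.0, 'opening': 0.9955494057379252}
```

View pics/side0.png

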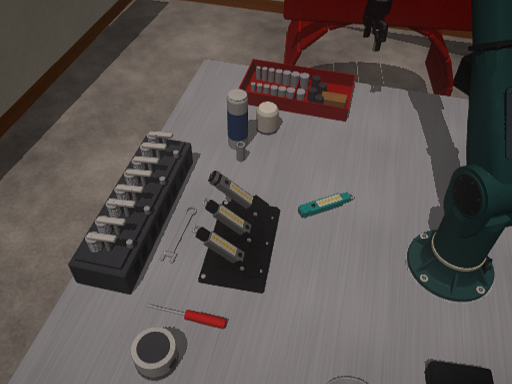

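View pics/top0.png

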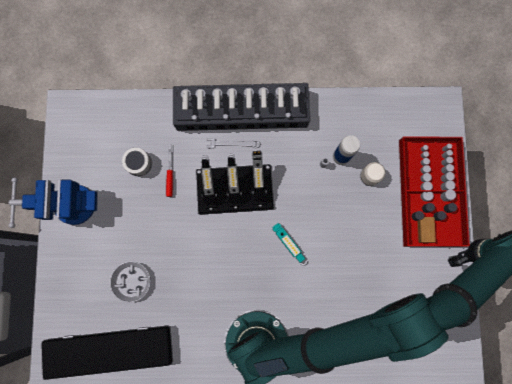

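Run:
```python
import cv2
a=cv2.imread("pics/top0.png")[140:220,185:285]; b=cv2.imread("pics/side0.png")[160:295,190:290]
a=cv2.resize(a,None,fx=5.8,fy=5.8,interpolation=cv2.INTER_CUBIC)
b=cv2.resize(b,None,fx=4.4,fy=4.4,interpolation=cv2.INTER_CUBIC)
cv2.imwrite("pics/a.png",cv2.convertScaleAbs(a,alpha=1.8,beta=10)); cv2.imwrite("pics/b.png",cv2.convertScaleAbs(b,alpha=1.8,beta=10))
```

```text
(no output)
```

View pics/a.png

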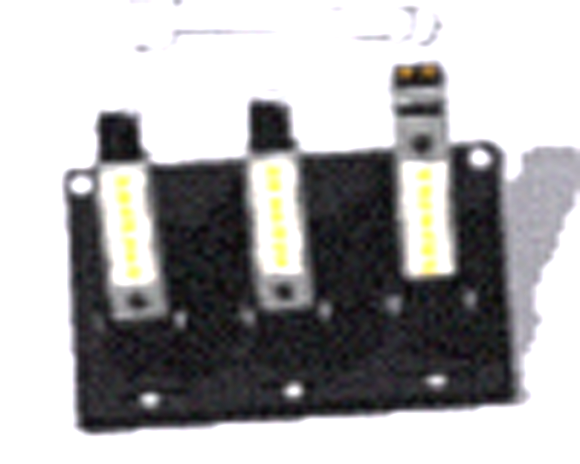

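View pics/b.png

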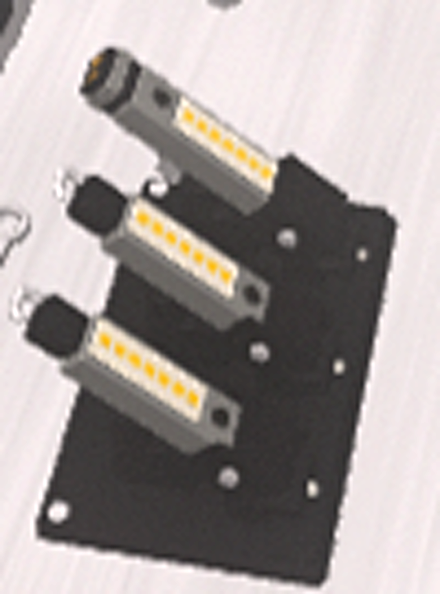

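```bash
cat > h.py <<'E'
import numpy as np, cv2
from bench import viewer
np.set_printoptions(precision=4,suppress=True)
def P(n):
    i=viewer.camera_info(n); f=192/np.tan(np.radians(i["vfov"]/2))
    return np.array([[f,0,i["cx"]],[0,f,i["cy"]],[0,0,1]])@np.asarray(i["extrinsics"])[:3]
def proj(n,X):
    u=P(n)@np.vstack([np.atleast_2d(X).T,np.ones(len(np.atleast_2d(X)))]); return (u[:2]/u[2]).T
def tri(a,b):
    X=cv2.triangulatePoints(P("side"),P("top"),np.float64(a),np.float64(b)); X=X[:3]/X[3]
    return X.ravel(), np.abs(np.r_[proj("side",X.T)[0]-a, proj("top",X.T)[0]-b]).max()
E
python3 - <<'E'
from h import *
res={}
for n,(x0,y0,x1,y1) in {"side":(190,160,290,295),"top":(185,140,285,220)}.items():
    im=cv2.imread(f"pics/{n}0.png").astype(int); c=im[y0:y1,x0:x1]
    m=((c[:,:,2]-c[:,:,0]>25)).astype(np.uint8)
    m=cv2.morphologyEx(m,cv2.MORPH_CLOSE,np.ones((3,3)))
    k,_,st,ce=cv2.connectedComponentsWithStats(m)
    for j in range(1,k):
        if st[j,4]>8: print(n,st[j],ce[j]+[x0,y0])
    res[n]=[ce[j]+[x0,y0] for j in range(1,k) if st[j,4]>25]
# order: left,mid,right
S=sorted(res["side"],key=lambda p:-p[1]); T=sorted(res["top"],key=lambda p:p[0])
for a,b in zip(S,T): print(tri(a,b))
E
```

```text
side [41 24 21 17 79] [240.7975 192.0759]
side [31 47 22 18 90] [231.3889 215.5111]
side [ 22  75  23  18 100] [222.97 243.13]
top [45 28  5 19 68] [232.1471 176.6324]
top [71 29  5 19 70] [258.0143 177.7714]
top [19 30  6 18 66] [206.3636 178.2879]
(array([0.5724, 0.1704, 0.1221]), np.float64(0.6206970932053366))
(array([0.5772, 0.0806, 0.1215]), np.float64(0.4564221256071903))
(array([ 0.5751, -0.0095,  0.1159]), np.float64(1.0530891417223813))
```

Call:
jog_arm --moves '[[100,[0.03,-0.03,-0.05],0.5],[100,[0.06,-0.05,-0.1],1],[100,[0.534,-0.465,-0.1],2.74],[100,[0.534,-0.465,-0.1],2.74],[100,[0.534,-0.465,-0.1],2.74],[100,[0.534,-0.465,-0.1],2.74],[100,[0.534,-0.465,-0.1],2.74],[100,[0.534,-0.465,-0.1],2.74],[100,[0.534,-0.465,-0.1],2.74],[100,[0.534,-0.465,-0.1],2.74],[100,[0.534,-0.465,-0.1],2.74],[100,[0.534,-0.465,-0.1],2.74],[100,[0.534,-0.465,-0.1],2.74],[100,[0.534,-0.465,-0.1],2.74],[100,[0.534,-0.465,-0.1],2.74],[100,[0.534,-0.465,-0.1],2.74],[100,[0.534,-0.465,-0.1],2.74],[100,[0.534,-0.465,-0.1],2.74]]' --force 60

```text
time_s: 1.9
tcp_pos: [0.5931, -0.012, 0.3308]
orientation: [[0.999, 0.051, -0.001], [0.051, -0.999, -0.001], [-0.002, 0.001, -1.0]]
force: [1.1, -0.4, -0.0]
opening: 0.999
grasp_force: 0.0
```

Run:
```python
from h import *
from bench import status
s=status.sense(); print(s["time_s"],s["qpos"],s["tcp_pos"],s["orientation"],s["force"])
d=np.array([.9986,.0534,0]);e=np.array([0,0,1.])
Z=.766*d+.643*e; X=.643*d-.766*e; Y=np.array([-.0534,.9986,0])
O=np.array([.5173,-.0127,.052])
# check projections: plate corners free; wrong lamp foot tip top edge, docked lamp shoulder corners, spine top
for nm,p in {"foottip+":O+180*1e-3*Z-.010*X+.014*Y,"foottip-":O+.18*Z-.010*X-.014*Y,
 "L136+":O+.18*Y+.136*Z-.012*X+.017*Y,"L136-":O+.18*Y+.136*Z-.012*X-.017*Y,"M136+":O+.09*Y+.136*Z-.012*X+.017*Y,"M136-":O+.09*Y+.136*Z-.012*X-.017*Y}.items():
    a=proj("top",p)[0];b=proj("side",p)[0]
    print(nm,((a-[185,140]+.5)*5.8-.5).round(),((b-[190,160]+.5)*4.4-.5).round())
# plate back edge / wrench at top-image pixels, z=.026 / 0
def ray(n,px,z):
    M=P(n); A=np.array([M[0]-px[0]*M[2],M[1]-px[1]*M[2]]); return np.linalg.solve(A[:,:2],-A[:,2]*z-A[:,3])
for nm,p,z in [("BR",(497,147),.026),("BL",(66,175),.026),("FR",(520,400),.026),("FL",(78,430),.026),("wr",(440,30),.005)]:
    print(nm,ray("top",(np.array(p)+.5)/5.8-.5+[185,140],z))
im=viewer.capture("side"); cv2.imwrite("pics/c.png",cv2.resize(cv2.cvtColor(im,cv2.COLOR_RGB2BGR)[110:300,170:350],None,fx=3.1,fy=3.1,interpolation=cv2.INTER_CUBIC))
```

```text
1.9 [-0.0097  0.3243 -0.0616  1.8045  0.0244  1.015  -1.6005] [ 0.5931 -0.012   0.3308] [[ 0.9987  0.0513 -0.0014]
 [ 0.0513 -0.9987 -0.0012]
 [-0.0015  0.0011 -1.    ]] [ 1.0693 -0.3631 -0.015 ]
foottip+ [394.  77.] [103.  73.]
foottip- [441.  74.] [114.  41.]
L136+ [ 90. 164.] [ 83. 354.]
L136- [147. 160.] [ 99. 305.]
M136+ [241. 154.] [124. 229.]
M136- [299. 151.] [138. 186.]
BR [ 0.6359 -0.0552]
BL [0.6202 0.2196]
FR [ 0.4735 -0.0677]
FL [0.457  0.2102]
wr [ 0.718  -0.0196]
```

Call:
jog_arm --moves '[[100,[0.001,-0.0025,0.05],0],[100,[0.001,-0.0025,0.1],0],[100,[0.001,-0.0025,0.15],0],[100,[0.001,-0.0025,0.19],0],[100,[0.001,-0.0025,0.21],0],[100,[0.001,-0.0025,0.231],0],[100,[0.001,-0.0025,0.231],0],[60,[0.001,-0.0025,0.231],0],[50,[0.001,-0.0025,0.231],0],[45,[0.001,-0.0025,0.231],0],[40,[0.001,-0.0025,0.231],0],[20,[0.001,-0.0025,0.231],0],[0,[0.001,-0.0025,0.231],0],[0,[0.001,-0.0025,0.231],0],[0,[0.001,-0.0025,0.231],0]]' --force 25

```text
time_s: 3.45
tcp_pos: [0.5956, -0.0082, 0.1018]
orientation: [[0.999, 0.053, 0.002], [0.053, -0.999, -0.001], [0.002, 0.001, -1.0]]
force: [-1.4, -2.2, 6.3]
opening: 0.398
grasp_force: 24.5
```

Run:
```python
from h import *
im=viewer.capture("side"); cv2.imwrite("pics/c.png",cv2.resize(cv2.cvtColor(im,cv2.COLOR_RGB2BGR)[110:300,170:350],None,fx=3.1,fy=3.1,interpolation=cv2.INTER_CUBIC))
```

```text
(no output)
```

View pics/c.png

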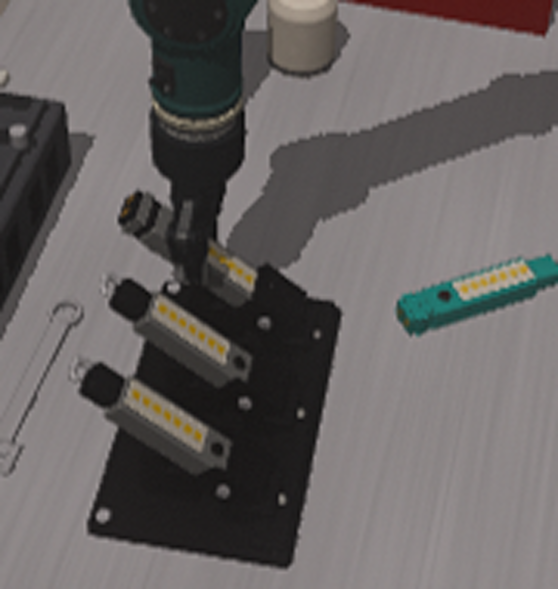

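Call:
jog_arm --moves '[[0,[0.015,0,-0.013],0],[0,[0.031,0,-0.026],0],[0,[0.046,0,-0.039],0],[0,[0.061,0,-0.051],0],[0,[0.07,0,-0.057],0],[0,[0.071,0,-0.056],0],[0,[0.071,0,-0.056],0]]' --force 25

```text
time_s: 4.2
tcp_pos: [0.6645, -0.0039, 0.1556]
orientation: [[0.999, 0.053, -0.002], [0.053, -0.999, -0.0], [-0.002, -0.0, -1.0]]
force: [-1.2, 0.1, -3.3]
opening: 0.392
grasp_force: 24.9
```

Run:
```python
from h import *
im=viewer.capture("side"); cv2.imwrite("pics/d.png",cv2.resize(cv2.cvtColor(im,cv2.COLOR_RGB2BGR)[110:300,170:350],None,fx=3.1,fy=3.1,interpolation=cv2.INTER_CUBIC))
```

```text
(no output)
```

View pics/d.png

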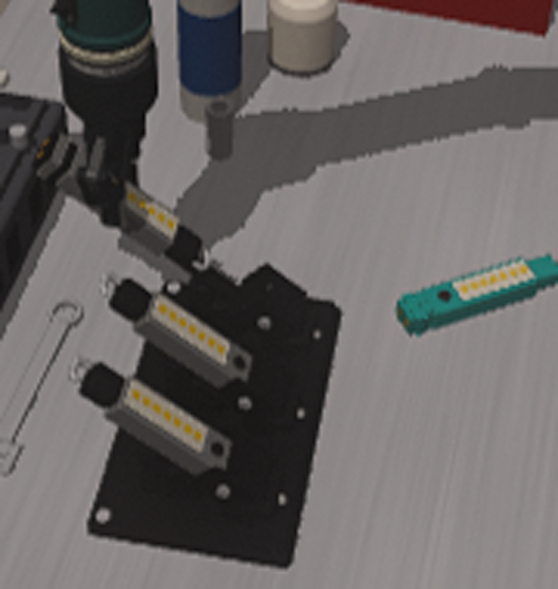

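Run:
```python
from h import *
im=cv2.imread("pics/top0.png"); s=cv2.imread("pics/side0.png")
print(im[120:140,262].sum(1), im[120:140,275].sum(1))
def ray(n,px,z):
    M=P(n); A=np.array([M[0]-px[0]*M[2],M[1]-px[1]*M[2]]); return np.linalg.solve(A[:,:2],-A[:,2]*z-A[:,3])
for r in (126,128,130,132): print(r,ray("top",(265,r),0),ray("top",(265,r),.05))
# side: rack corner nearest at (190,145) top?, (130,284) bottom
for p in ((192,146),(130,284),(191,160)): print(p,ray("side",p,0),ray("side",p,.06))
cv2.imwrite("pics/e.png",cv2.resize(s[120:290,70:270],None,fx=3.5,fy=3.5,interpolation=cv2.INTER_CUBIC))
```

```text
[147 179 140  72   4  18  22  38 131 261 289 315 493 522 511 514 505 499
 513 505] [192 161 112  64  75  66  47  80 177 276 284 310 507 512 514 510 507 491
 511 506]
126 [ 0.7923 -0.0376] [ 0.7779 -0.0369]
128 [ 0.7845 -0.0375] [ 0.7703 -0.0369]
130 [ 0.7766 -0.0375] [ 0.7626 -0.0368]
132 [ 0.7688 -0.0374] [ 0.755  -0.0367]
(192, 146) [ 0.8181 -0.2741] [ 0.791 -0.211]
(130, 284) [0.7955 0.2672] [0.7697 0.2992]
(191, 160) [ 0.7988 -0.209 ] [ 0.7729 -0.1496]
```

View pics/e.png

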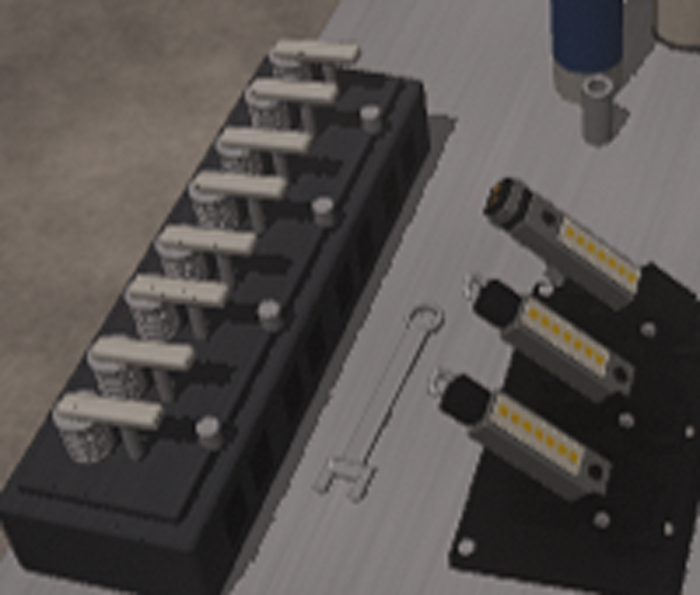

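Call:
jog_arm --moves '[[0,[0.0035,0,0.004],0],[0,[0.007,0,0.0075],0],[0,[0.01,0,0.0115],0],[0,[0.0125,0,0.015],0],[0,[0.015,0,0.019],0],[0,[0.017,0,0.0235],0],[0,[0.0185,0,0.028],0],[0,[0.02,0,0.0325],0],[0,[0.0215,0,0.037],0],[0,[0.0225,0,0.0415],0],[0,[0.0225,0,0.0415],0]]' --force 20

```text
time_s: 5.35
tcp_pos: [0.6884, -0.0024, 0.1142]
orientation: [[0.999, 0.053, 0.0], [0.053, -0.999, 0.0], [0.0, -0.0, -1.0]]
force: [1.2, -0.4, -0.0]
opening: 0.393
grasp_force: 21.5
```

Run:
```python
from h import *
im=viewer.capture("side"); cv2.imwrite("pics/f.png",cv2.resize(cv2.cvtColor(im,cv2.COLOR_RGB2BGR)[110:300,120:300],None,fx=3.1,fy=3.1,interpolation=cv2.INTER_CUBIC))
```

```text
(no output)
```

View pics/f.png

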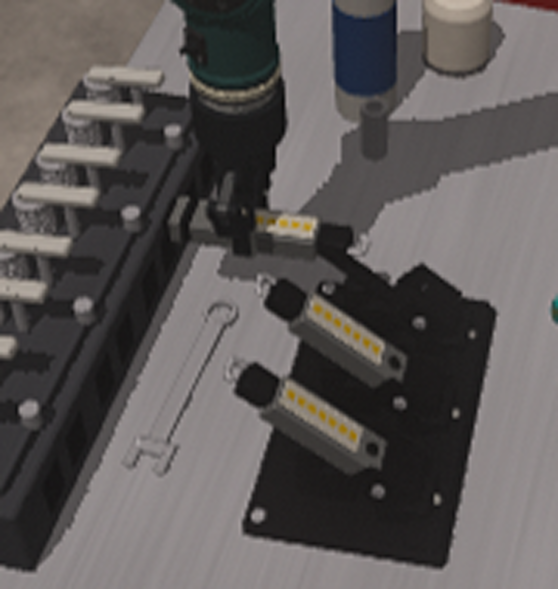

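Call:
jog_arm --moves '[[0,[0.0005,0,0.005],0],[0,[0.0005,0,0.0095],0],[0,[0.0005,0,0.014],0],[0,[0,0,0.019],0],[0,[-0.0005,0,0.0235],0],[0,[-0.0015,0,0.028],0],[0,[-0.003,0,0.0325],0],[0,[-0.005,0,0.037],0],[0,[-0.007,0,0.041],0],[0,[-0.009,0,0.0455],0],[0,[-0.0105,0,0.0475],0],[0,[-0.0105,0,0.0475],0],[0,[-0.0105,0,0.0475],0]]' --force 20

```text
time_s: 6.7
tcp_pos: [0.6797, -0.0028, 0.0672]
orientation: [[0.999, 0.053, 0.005], [0.053, -0.999, 0.001], [0.005, -0.001, -1.0]]
force: [7.2, 0.8, -2.0]
opening: 0.393
grasp_force: 26.3
```

Run:
```python
from h import *
im=viewer.capture("side"); cv2.imwrite("pics/g.png",cv2.resize(cv2.cvtColor(im,cv2.COLOR_RGB2BGR)[110:300,120:300],None,fx=3.1,fy=3.1,interpolation=cv2.INTER_CUBIC))
```

```text
(no output)
```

View pics/g.png

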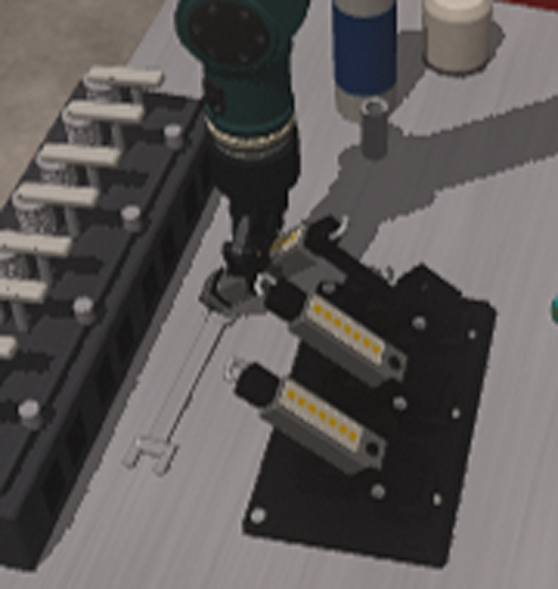

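Call:
jog_arm --moves '[[0,[0,0,-0.02],0],[0,[0,0,-0.06],0],[0,[0,0,-0.11],0],[0,[0,0,-0.16],0],[0,[0,0,-0.21],0],[0,[-0.01,0,-0.23],-1],[0,[-0.02,0,-0.23],-2],[0,[-0.03,0,-0.23],-3],[0,[-0.04,0,-0.23],-4],[0,[-0.05,0,-0.23],-5],[0,[-0.057,0,-0.23],-6],[0,[-0.057,0,-0.23],-7],[0,[-0.057,0,-0.23],-8],[0,[-0.057,0,-0.23],-9],[0,[-0.057,0,-0.23],-10],[0,[-0.057,0,-0.23],-11],[0,[-0.057,0,-0.23],-12],[0,[-0.057,0,-0.23],-12]]' --force 60

```text
time_s: 8.55
tcp_pos: [0.6175, -0.007, 0.2947]
orientation: [[-0.157, 0.988, -0.008], [0.988, 0.157, -0.001], [0.001, -0.008, -1.0]]
force: [0.4, 0.3, -4.0]
opening: 0.39
grasp_force: 63.9
```

Call:
jog_arm --moves '[[0,[0,0,0],-1],[0,[0,0,0],-2],[0,[0,0,0],-3],[0,[0,0,0],-4],[0,[0,0,0],-5],[0,[0,0,0],-6],[0,[0,0,0],-7],[0,[0,0,0],-8],[0,[0,0,0],-9],[0,[0,0,0],-10],[0,[0,0,0],-10.5],[0,[0,0,0],-10.5],[0,[0,0,0],-10.5]]'

```text
time_s: 9.85
tcp_pos: [0.6194, -0.0068, 0.2961]
orientation: [[-0.999, -0.05, -0.003], [-0.05, 0.999, -0.001], [0.003, -0.001, -1.0]]
force: [-0.3, -0.3, -3.0]
opening: 0.388
grasp_force: 63.9
```

```bash
cat >> h.py <<'E'
def lens(n,box,thr=25):
    x0,y0,x1,y1=box; c=cv2.cvtColor(viewer.capture(n),cv2.COLOR_RGB2BGR); cv2.imwrite(f"pics/last_{n}.png",c)
    c=c[y0:y1,x0:x1].astype(int); m=(c[:,:,2]-c[:,:,0]>thr).astype(np.uint8)
    m=cv2.morphologyEx(m,cv2.MORPH_CLOSE,np.ones((3,3)))
    k,_,st,ce=cv2.connectedComponentsWithStats(m)
    for j in range(1,k):
        if st[j,4]>8: print(n,st[j,2:],ce[j]+[x0,y0])
E
python3 - <<'E'
from h import *
from bench import status
s=status.sense(); print(s["qpos"],s["tcp_pos"],s["orientation"],s["force"])
lens("side",(190,90,290,295)); lens("top",(185,100,290,220))
c=cv2.imread("pics/last_side.png")
cv2.imwrite("pics/i.png",cv2.resize(c[60:290,140:310],None,fx=2.6,fy=2.6,interpolation=cv2.INTER_CUBIC))
E
```

```text
[ 0.5096  0.5031 -0.8235  1.7642  0.4169  1.0619  1.1594] [ 0.6194 -0.0068  0.2961] [[-0.9987 -0.05   -0.0031]
 [-0.05    0.9987 -0.0008]
 [ 0.0032 -0.0006 -1.    ]] [-0.3485 -0.3042 -2.9892]
side [ 46  26 747] [267.4739 101.3199]
side [ 3  4 11] [209.9091 117.6364]
side [ 6  6 15] [228.9333 133.9333]
side [22 18 90] [231.3889 215.5111]
side [ 24  18 102] [223.2059 243.2745]
top [ 5 19 68] [232.1471 176.6324]
top [ 6 18 67] [206.3881 178.2537]
```

View pics/i.png

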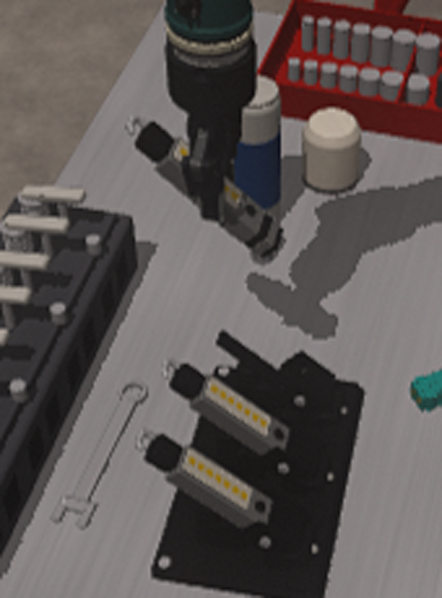

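```bash
cat >> h.py <<'E'
d=np.array([.9986,.0534,0]);e=np.array([0,0,1.])
Z=.766*d+.643*e; X=.643*d-.766*e; Y=np.array([-.0534,.9986,0])
O=np.array([.5173,-.0127,.052])
E
python3 - <<'E'
from h import *
from bench import status
G=status.sense()["tcp_pos"]+[0,0,.016]
a=proj("side",[G+t*Z-.012*X for t in (-.02,.04)]); u=(a[1]-a[0])/np.linalg.norm(a[1]-a[0]); nrm=np.array([-u[1],u[0]])
for p in ((209.9,117.64),(228.93,133.93)): print("off px",(np.array(p)-a[0])@nrm,"along",(np.array(p)-a[0])@u)
print("ends",a, "dir obs",np.subtract((228.93,133.93),(209.9,117.64)),u)
# sensitivities px per mm
for v,nm in((Y,"y"),(X,"x")): print(nm,(proj("side",G+.001*v)-proj("side",G))[0]@nrm)
for nm,k,ps,pt in(("L",.18,(222.97,243.13),(206.36,178.29)),("M",.09,(231.39,215.51),(232.15,176.63))):
    q=O+k*Y+.0946*Z-.012*X
    print(nm,"side res along/perp",(ps-proj("side",q)[0])@u,(ps-proj("side",q)[0])@nrm,"top res",pt-proj("top",q)[0])
E
```

```text
off px 0.49600402628011686 along 29.263716144002487
off px -0.5140076378642848 along 4.2340362331787675
ends [[232.5732 136.1478]
 [213.1626 120.844 ]] dir obs [19.03 16.29] [-0.7853 -0.6191]
y -0.26816088266550037
x -0.32074531695132336
L side res along/perp 0.6422751472477358 -0.19764291954328456 top res [0.0757 0.4049]
M side res along/perp 0.3795884035596741 -0.29023976613565633 top res [0.0642 0.3287]
```

Call:
jog_arm --moves '[[0,[-0.0035,0,0.05],0],[0,[-0.0035,0,0.1],0],[0,[-0.0035,0,0.145],0],[0,[-0.0035,0,0.16],0],[0,[-0.0035,0,0.171],0],[0,[-0.0035,0,0.171],0],[0,[0.0045,0,0.1775],0],[0,[0.012,0,0.184],0],[0,[0.016,0,0.187],0],[0,[0.016,0,0.187],0]]' --force 80

```text
time_s: 10.95
tcp_pos: [0.6033, -0.0076, 0.1101]
orientation: [[-0.999, -0.053, -0.001], [-0.053, 0.999, -0.001], [0.001, -0.001, -1.0]]
force: [0.6, -0.8, -2.1]
opening: 0.388
grasp_force: 81.8
```

Call:
jog_arm --moves '[[0,[0.004,0,0.004],0],[0,[0.008,0,0.008],0],[0,[0.0115,0,0.0105],0],[0,[0.0115,0,0.0105],0]]'

```text
time_s: 11.35
tcp_pos: [0.6037, -0.0072, 0.1056]
orientation: [[-0.998, -0.052, 0.02], [-0.052, 0.999, 0.001], [-0.021, 0.0, -1.0]]
force: [8.2, -3.3, 14.9]
opening: 0.387
grasp_force: 83.1
```

Call:
jog_arm --moves '[[0,[0.003,0,0.0015],0],[0,[-0.003,0,-0.0025],0],[0,[-0.003,0,-0.0025],0]]'

```text
time_s: 11.65
tcp_pos: [0.6035, -0.0071, 0.1059]
orientation: [[-0.999, -0.052, 0.014], [-0.052, 0.999, 0.002], [-0.014, 0.001, -1.0]]
force: [6.8, -2.3, 10.9]
opening: 0.385
grasp_force: 82.3
```

Run:
```python
from h import *
from bench import status
s=status.sense(); G=s["tcp_pos"]+[0,0,.016]; print(s["tcp_pos"],s["force"])
lens("side",(200,120,290,295),18); lens("top",(185,130,285,220),18)
print(proj("side",[G+t*Z-.012*X for t in (-.03,.04)]),proj("top",[G+t*Z-.012*X for t in (-.03,.04)]))
# dark-head pixels in side: print luminance patch along predicted axis
im=cv2.imread("pics/last_side.png")
a=proj("side",[G+t*Z-.012*X for t in np.arange(-.08,.115,.005)])
for t,p in zip(np.arange(-.08,.115,.005),a):
    x,y=p.round().astype(int); print(round(t,3),(x,y),im[y,x],end=" ; ")
```

```text
[ 0.6035 -0.0071  0.1059] [ 6.7764 -2.322  10.897 ]
side [ 13  12 114] [263.4825 124.9649]
side [26  9 51] [228.6275 146.2157]
side [ 7  8 33] [220.0303 177.5455]
side [ 5  6 17] [236.4706 189.5294]
side [ 25  21 174] [231.2299 216.1667]
side [ 27  22 210] [222.8857 243.6619]
top [ 6 19 72] [232.2361 176.9306]
top [ 6 19 70] [206.4571 178.6286]
[[242.5907 193.7021]
 [222.6517 179.0447]] [[257.763  177.8048]
 [256.7419 160.1559]]
-0.08 (np.int64(256), np.int64(204)) [24 24 24] ; -0.075 (np.int64(255), np.int64(203)) [24 25 25] ; -0.07 (np.int64(254), np.int64(202)) [24 23 25] ; -0.065 (np.int64(252), np.int64(201)) [80 82 86] ; -0.06 (np.int64(251), np.int64(200)) [71 73 75] ; -0.055 (np.int64(250), np.int64(199)) [40 42 43] ; -0.05 (np.int64(248), np.int64(198)) [28 27 30] ; -0.045 (np.int64(247), np.int64(197)) [62 64 67] ; -0.04 (np.int64(245), np.int64(196)) [52 55 57] ; -0.035 (np.int64(244), np.int64(195)) [24 24 26] ; -0.03 (np.int64(243), np.int64(194)) [24 25 27] ; -0.025 (np.int64(241), np.int64(193)) [60 63 65] ; -0.02 (np.int64(240), np.int64(192)) [72 74 77] ; -0.015 (np.
[... 600 characters left out ...]
(221), np.int64(178)) [107 126 139] ; 0.05 (np.int64(220), np.int64(177)) [ 14 110 145] ; 0.055 (np.int64(218), np.int64(176)) [ 83 124 141] ; 0.06 (np.int64(217), np.int64(175)) [ 93 100 105] ; 0.065 (np.int64(215), np.int64(174)) [21 22 23] ; 0.07 (np.int64(214), np.int64(173)) [27 27 29] ; 0.075 (np.int64(212), np.int64(171)) [26 25 27] ; 0.08 (np.int64(211), np.int64(170)) [26 25 27] ; 0.085 (np.int64(209), np.int64(169)) [26 26 28] ; 0.09 (np.int64(208), np.int64(168)) [27 27 28] ; 0.095 (np.int64(206), np.int64(167)) [112 112 117] ; 0.1 (np.int64(205), np.int64(166)) [115 115 121] ; 0.105 (np.int64(203), np.int64(165)) [129 129 134] ; 0.11 (np.int64(202), np.int64(164)) [136 136 142] ;
```

Call:
jog_arm --moves '[[0,[-0.012,0,-0.011],0],[0,[-0.012,-0.002,-0.011],0],[0,[-0.012,-0.002,-0.011],0],[0,[-0.008,-0.002,-0.008],0],[0,[-0.004,-0.002,-0.005],0],[0,[-0.001,-0.002,-0.002],0],[0,[-0.001,-0.002,-0.002],0]]'

```text
time_s: 12.45
tcp_pos: [0.5954, -0.0098, 0.1033]
orientation: [[-0.999, -0.054, -0.003], [-0.054, 0.999, -0.001], [0.003, -0.0, -1.0]]
force: [0.1, -0.2, -2.9]
opening: 0.383
grasp_force: 80.9
```

Call:
jog_arm --moves '[[0,[0.004,0,0.0033],0],[0,[0.008,0,0.0066],0],[0,[0.011,0,0.0092],0],[0,[0.014,0,0.0118],0],[0,[0.017,0,0.0143],0],[0,[0.019,0,0.016],0],[0,[0.021,0,0.0177],0],[0,[0.021,0,0.0177],0]]' --force 110

```text
time_s: 13.25
tcp_pos: [0.5764, -0.0112, 0.086]
orientation: [[-0.999, -0.053, 0.0], [-0.053, 0.999, -0.0], [-0.0, -0.0, -1.0]]
force: [4.3, -1.4, -7.3]
opening: 0.379
grasp_force: 110.4
```

Call:
jog_arm --moves '[[0,[0.003,0,0.0023],0],[0,[0.006,0,0.0045],0],[0,[0.008,0,0.006],0],[0,[0.01,0,0.0075],0],[0,[0.01,0,0.0075],0],[0,[0.01,0,0.0075],0]]'

```text
time_s: 13.85
tcp_pos: [0.5735, -0.0106, 0.0832]
orientation: [[-0.998, -0.054, 0.013], [-0.054, 0.999, 0.0], [-0.013, -0.001, -1.0]]
force: [10.0, -1.8, 15.8]
opening: 0.382
grasp_force: 113.4
```

Call:
jog_arm --moves '[[0,[0.003,0,0.0025],0],[0,[0.006,0,0.005],0],[0,[0.006,0,0.005],0],[0,[0.006,0,0.005],0]]'

```text
time_s: 14.25
tcp_pos: [0.5749, -0.0103, 0.0816]
orientation: [[-0.998, -0.054, 0.027], [-0.054, 0.999, 0.002], [-0.027, 0.0, -1.0]]
force: [14.7, -5.0, 25.9]
opening: 0.38
grasp_force: 113.7
```

Run:
```python
from h import *
lens("side",(200,150,290,295),25); lens("top",(185,130,285,220),25)
```

```text
side [ 6  6 21] [231.4762 185.381 ]
side [ 4  5 10] [247.7 197.1]
side [22 18 90] [231.3889 215.5111]
side [ 24  18 101] [223.0891 243.198 ]
top [ 5 19 68] [232.1471 176.6324]
top [ 6 18 67] [206.3881 178.2537]
```

Call:
jog_arm --moves '[[0,[-0.007,0,-0.006],0],[0,[-0.014,0,-0.0115],0],[0,[-0.014,0,-0.0115],0],[0,[-0.014,0,-0.0115],0]]'

```text
time_s: 14.75
tcp_pos: [0.5735, -0.011, 0.0842]
orientation: [[-0.999, -0.053, -0.002], [-0.053, 0.999, 0.001], [0.002, 0.001, -1.0]]
force: [4.2, -0.1, -16.3]
opening: 0.376
grasp_force: 114.8
```

Call:
jog_arm --moves '[[0,[-0.001,0,0.004],0],[0,[-0.001,0,0.004],0],[45,[-0.001,0,0.004],0],[60,[-0.001,0,0.004],0],[80,[-0.001,0,0.004],0],[100,[-0.001,0,0.004],0],[100,[-0.001,0,0.004],0],[100,[-0.001,0,0.004],0],[100,[-0.001,0,-0.02],0],[100,[-0.001,0,-0.06],0],[100,[-0.001,0,-0.11],0],[100,[-0.001,0,-0.16],0],[100,[-0.05,0,-0.2],0],[100,[-0.05,0,-0.2],0]]'

```text
time_s: 16.15
tcp_pos: [0.6294, -0.0075, 0.291]
orientation: [[-0.999, -0.052, 0.011], [-0.052, 0.999, 0.001], [-0.011, 0.001, -1.0]]
force: [0.7, -0.1, 0.4]
opening: 0.999
grasp_force: 0.0
```

Call:
jog_arm --moves '[[100,[0.02,-0.05,-0.03],0],[100,[0.04,-0.1,-0.06],0],[100,[0.06,-0.15,-0.08],0],[100,[0.06,-0.2,-0.08],0],[100,[0.06,-0.25,-0.08],0],[100,[0.06,-0.3,-0.08],0],[100,[0.06,-0.3,-0.08],0],[100,[0.06,-0.3,-0.08],0]]'

```text
time_s: 16.95
tcp_pos: [0.5787, -0.3184, 0.3642]
orientation: [[-0.999, -0.043, -0.002], [-0.043, 0.999, -0.002], [0.002, -0.002, -1.0]]
force: [-0.3, 0.1, 0.3]
opening: 1.003
grasp_force: 0.0
```

Run:
```python
from h import *
from bench import status
s=status.sense();print(s["time_s"],s["tcp_pos"],s["force"],s["opening"])
lens("side",(200,150,290,295),25); lens("top",(185,130,285,220),25)
L,e1=tri((222.97,243.13),(206.36,178.29));M,e2=tri((231.39,215.51),(232.15,176.63))
q=2*M-L; print("expected",proj("side",q),proj("top",q), (proj("side",q+.001*Z)-proj("side",q)),(proj("top",q+.001*Z)-proj("top",q)))
```

```text
16.95 [ 0.5787 -0.3184  0.3642] [-0.325   0.0664  0.3291] 1.0029721501326525
side [20 18 78] [238.3333 190.5897]
side [22 18 90] [231.3889 215.5111]
side [ 23  18 100] [222.97 243.13]
top [ 4 19 64] [257.5781 175.4375]
top [ 5 19 69] [232.1449 176.7681]
top [ 6 18 66] [206.3636 178.2879]
expected [[239.2948 190.6546]] [[257.872  174.7434]] [[-0.281  -0.2068]] [[-0.0143 -0.2488]]
```

Run:
```python
from h import *
R,e=tri((238.33,190.59),(257.578,175.44));L,_=tri((222.97,243.13),(206.364,178.288));M,_=tri((231.39,215.51),(232.145,176.768))
for v in (M-L,R-M): print(v@Z*1e3,v@X*1e3,v@Y*1e3)
```

```text
-0.5817607711928058 0.366066095821848 -89.89179396541962
0.12367236983027713 0.17294490358019185 -88.75915157763905
```

```bash
python3 -c "
from bench import order
print(order.close_job())"
```

```text
the job is handed in; nothing more can be done
None
```

The lamp in the right-hand bay, which was in hook first, is now back in that bay foot first and released. It is pressed home to the same depth as its neighbours within about 1 mm, and the catch held against a light pull. The job was handed in at about 17 s, but no verdict came back.

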